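# Take the sample can off the hotplate and set it into the row on the drip tray

### The arm

A 6-joint arm with a two-finger parallel gripper is mounted at the origin on a cart in front of the work surface, level with it; the furniture and walls round the work are solid. World frame = base frame: x ahead of the robot, y to its left, z up, the work surface at z = 0. Lengths are in m, angles in rad, forces in N, time in s.
With the tool pointing down it reaches from about 0.275 to 0.85 m from the base axis. Payload 19 kg.
Tool frame: the origin (TCP) lies on the centre line of the jaws, within the pads' length; the fingertips stand 11 mm ahead of it and the grasp point (between the pads) lies 8 mm behind it (env.tip_reach is the distance from the TCP to the fingertips, in m); z points along the fingers, y is the direction in which the jaws open and shut (so a half turn about z gives the same grasp; the last joint's range is limited). The gripper opens to 85 mm and grips with 20 to 120 N. Pads are 22 mm wide; open, the fingers measure 114 mm over their backs; the gripper's body (76 mm by 85 mm) begins 54 mm behind the grasp point. The pads swing forward as they close: fully open they stand 13 mm farther back than shut.
Start: joints at [-1.445, 0.15, 1.437, -0, 1.554, -0.134], TCP at [0.148, -0.556, 0.242] pointing down, gripper open.
Joint ranges: [-2.8, 2.8], [-0.68, 2.1], [0.12, 2.68], [-1.39, 4.53], [0.16, 2.79], [-2.81, 2.81]. Speed limits (rad/s): [1.89, 1.89, 2.22, 3.01, 3.01, 3.01].

### API

Orientations are given as a 3x3 rotation matrix whose columns are the frame's x, y, z axes.
In Python, from station import env, imaging, order gives the robot as it stands. The module is installed in compiled form; this text tells all that it offers.
- The arm moves only by the tool step_arm, never from a script. Its argument "commands" is a list of rows, each a list of 7 numbers: the turn, a rotation vector about the world's x, y, z in rad, then the shift along the world's x, y, z in m, then the opening, from -1 (shut) to 1 (fully open). A call has 1 to 10 rows; each row is the pose to reach, as a shift and turn from the pose commanded when the call began; what a row does not reach only later rows make up. A row lasts 1/10 s, in which the tool goes at most 50 mm and 8.59 degrees, less where a joint would pass 70% of its speed; a pose out of reach is approached as far as the arm can. A call with a gripper value outside its range is refused whole. The fingers move at their own pace and stop on an object; "grip_force" is the grip in N (left out, the last holds). Time passes only in rows, so rows that repeat a pose let the fingers close. It gives the time, the measured TCP pose, the force and the opening at its end, in the units of the state.
- env.sense(): the state, without advancing time (a new reading comes with each control period).
- imaging.capture(name): name is "scene" or "top"; returns a dict with "image" (384x512x3 uint8, red, green, blue), "depth" (384x512 float32, m along the optical axis (not along the pixel's ray), 0 where there is no reading), "fx", "fy", "cx", "cy" (pixels), "dist_coeffs" ([k1, k2, p1, p2, k3] as OpenCV has them; the pictures are not rectified), "R" (3x3) and "t" (3): a world point X has camera coordinates R X + t. Camera axes: x right, y down, z forward; pixel columns grow to the right and rows downward; lengths in m; the calibration is good to about 2 mm. A picture is of the moment at which its call begins.
- order.sign_off(): hands the job in, once; it reports no verdict.
The state is a dict: "time_s": time; "joint_positions": joint angles; "qvel": joint speeds; "joint_torque": joint torques, N m; "eef_pos": TCP position; "eef_rot": TCP orientation; "force": force on the tool from outside, world axes, zero at the start; "wrist_torque": the same for the moment, N m; "width": finger opening in m.
Only numpy, scipy, OpenCV 4.12 (cv2) and the standard library are available. Lean on these libraries where they do the work, as an engineer would, in place of code of your own. Each camera call takes 0.05 s, during which the arm holds its last target.

### The job

The can on the hotplate is done: take it by its swinging handle, lift it out of the plate's guard rim and, going clear of the bottles and the jar, set it down gently, upright and centred on the cork mat in the free place of the row on the steel drip tray. Turn it so that its two handle ears lie in line with the row, as on the other two cans, then fold its handle fully down to the same side as theirs and let go. Do not tip the can or shift the other cans, the bottles or the jar.

Things in the scene. Friction and masses are not known exactly. Their poses are not given: they have to be found in the camera images.
- hotplate: white bench hotplate, fixed, casing 165 x 120 mm, 46 mm high; origin under the middle of the casing, z up, -x is the side with the control strip (knob 58 mm high); its round plate is centred 20 mm towards +x
- plate_top (a point): middle of the hotplate's flat round plate, 58 mm above the worktop; a guard rim of 44 mm inner and 47 mm outer radius stands 8 mm above the plate round the can's foot
- can: the open stainless can on the hotplate, 76 mm diameter (79 at the rolled rim), 83 mm high, about 0.34 kg, walls 2 mm; origin at the centre of its underside, z up. Two handle ears on its +y and -y sides (51 mm from the axis over all) carry the handle's pivots, which lie on the line x = 0, z = 68 mm along the can's y axis
- can_bail (a joint): angle of that can's wire handle (bail, 5 mm wire): 0 stands straight up, +1.1 is folded fully down to the can's +x side and -1.1 fully down to its -x side (stops at both ends); it stays where it is left
- can_grip: black grip sleeve in the middle of that can's handle, 16 mm diameter, 46 mm long along the can's y axis, turning freely on the wire; origin in its middle, 76 mm from the pivot line: 144 mm above the can's underside when the handle stands up, 102 mm above it and 68 mm to the side when folded
- tray: stainless drip tray, fixed, 108 x 340 mm (rolled rim up to 15 mm high, floor 2 mm); origin under its middle, z up; the row of three places runs along its y axis at y = -110, 0 and +110 mm; the other cans' handles are folded to its +x side
- cork_mat: round cork mat, fixed, 92 mm diameter, 5 mm thick, lying on the tray's floor in the free place of the row; origin at the centre of its underside (its top is 7 mm above the worktop)
- can_2: another can of the same kind, standing in the row on the tray, handle folded down; origin at the centre of its underside, ears along its y axis
- can_3: a third can of the same kind, standing in the row on the tray, handle folded down; origin at the centre of its underside, ears along its y axis
- wash_bottle: white squeeze wash bottle with red cap and bent spout, 61 mm diameter, 169 mm high; its origin is on the underside, the body's axis 13 mm from it towards +y, the spout points to -y and ends 45 mm from the origin
- wide_bottle: glass stoppered bottle, 72 mm diameter, 171 mm high, origin at the centre of its underside
- seed_jar: glass jar with a metal lid, 75 mm diameter, 97 mm high, origin at the centre of its underside
- reagent_b: smaller glass stoppered bottle, 60 mm diameter, 146 mm high, origin at the centre of its underside
Mind the look-alikes: they are no part of the job. Of the things shaped like the cork_mat, the cork one is meant.

How it is judged:
By the outcome, as a careful person would: the job done as asked, in the order asked, and still so for the second after the job is handed in, with the robot touching nothing.
It also fails if it takes over 54 s, if anything falls off the work surface, if the arm or the gripper's body presses on something with over 40 N, if the wrist force passes 120 N, or if a joint passes its speed limit or range.

## Working session

There is one attempt and no reset: what is moved stays moved. The work goes in short steps, Python scripts to look and compute and a tool call to move; the robot and the scene stay as the last step left them, time stands still between calls to the robot, and variables do not carry over. Pictures are saved under pics/ and viewed, and the job is handed in when it is done.

Besides the shell and the picture viewer there is one more tool, called after "Request:" as a command line: name --pt "numbers of a row" for each row, then --argument value for the rest. step_arm: Moves the arm, as the interface text tells. Its arguments: {"type":"object","properties":{"commands":{"type":"array"},"grip_force":{"type":"number"}},"required":["commands"]}

```bash
mkdir -p pics; cat > h.py <<'E'
import numpy as np, cv2, pickle
from station import env, imaging, order
def cap(tag):
    o={}
    for n in("scene","top"):
        c=imaging.capture(n); o[n]=c
        cv2.imwrite(f"pics/{tag}_{n}.png",cv2.cvtColor(c["image"],cv2.COLOR_RGB2BGR))
    pickle.dump(o,open(f"{tag}.pkl","wb")); return o
def K(c): return np.array([[c["fx"],0,c["cx"]],[0,c["fy"],c["cy"]],[0,0,1]],float)
def ray(c,uv):
    uv=np.asarray(uv,float).reshape(-1,1,2)
    p=cv2.undistortPoints(uv,K(c),np.array(c["dist_coeffs"],float)).reshape(-1,2)
    d=np.c_[p,np.ones(len(p))]@np.array(c["R"]); o=-np.array(c["R"]).T@np.array(c["t"])
    return o,d
def onz(c,uv,z):
    o,d=ray(c,uv); return o+d*((z-o[2])/d[:,2])[:,None]
def proj(c,X):
    r,_=cv2.Rodrigues(np.array(c["R"],float))
    return cv2.projectPoints(np.asarray(X,float).reshape(-1,1,3),r,np.array(c["t"],float),K(c),np.array(c["dist_coeffs"],float))[0].reshape(-1,2)
def cloud(c):
    h,w=c["depth"].shape; u,v=np.meshgrid(np.arange(w),np.arange(h))
    p=cv2.undistortPoints(np.stack([u,v],-1).reshape(-1,1,2).astype(float),K(c),np.array(c["dist_coeffs"],float)).reshape(-1,2)
    z=c["depth"].reshape(-1)[:,None]
    X=(np.c_[p,np.ones(len(p))]*z-np.array(c["t"]))@np.array(c["R"])
    X[z[:,0]==0]=np.nan
    return X.reshape(h,w,3)
E
python3 - <<'E'
from h import *
o=cap("a")
for n,c in o.items(): print(n,c["fx"],-np.array(c["R"]).T@c["t"],np.round(c["R"],2).tolist(),(c["depth"]>0).mean(),c["dist_coeffs"])
for n in o:
    im=cv2.imread(f"pics/a_{n}.png"); cv2.imwrite(f"pics/a_{n}_L.png",cv2.resize(im,(800,600)))
print(env.sense(),env.tip_reach)
E
```

```text
scene 433.7261964236097 [-0.10340406  0.8122856   1.1570462 ] [[-0.82, -0.58, -0.02], [-0.36, 0.53, -0.77], [0.45, -0.62, -0.64]] 0.9958445231119791 [-0.08789503  0.          0.          0.          0.        ]
top 377.9656082074867 [ 0.42767798 -0.18585696  1.33071657] [[0.02, -1.0, -0.01], [-0.99, -0.02, -0.15], [0.15, 0.01, -0.99]] 0.9957326253255209 [-0.025136  0.        0.        0.        0.      ]
{'time_s': 0.1, 'joint_positions': array([-1.44500925e+00,  1.50901223e-01,  1.43792040e+00,  1.73010248e-05,
        1.55381523e+00, -1.34003517e-01]), 'qvel': array([-0.00078303, -0.00076833, -0.00132039,  0.00115541, -0.00028205,
        0.00187353]), 'joint_torque': array([ 3.66062224e-03, -7.14381981e+01, -5.71802473e+01, -1.33157432e-04,
        7.07480998e-03, -5.84000091e-06]), 'eef_pos': array([ 0.14766348, -0.55550666,  0.24177882]), 'eef_rot': array([[ 9.66443878e-01,  2.56877827e-01, -1.13839562e-04],
       [ 2.56877805e-01, -9.66443333e-01,  1.03812536e-03],
       [ 1.56651901e-04, -1.03253275e-03, -9.99999455e-01]]), 'force': array([-1.10741681,  0.55817164,  0.27035422]), 'wrist_torque': array([ 0.0020142 ,  0.00779403, -0.02871096]), 'width': 0.08540538512840933} 0.011
```

View pics/a_scene_L.png

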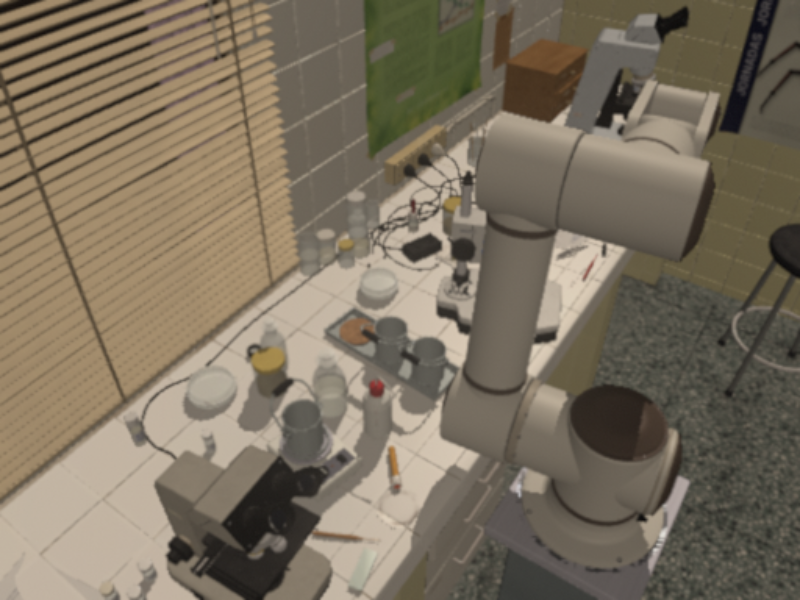

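View pics/a_top_L.png

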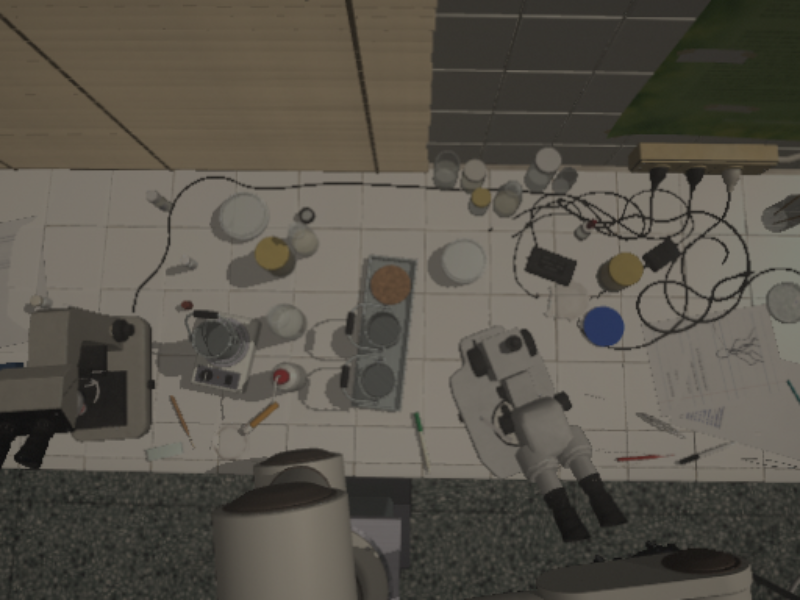

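```bash
python3 - <<'E'
from h import *
o=pickle.load(open("a.pkl","rb"))
def crop(n,x0,x1,y0,y1,s,f):
    im=cv2.cvtColor(o[n]["image"],cv2.COLOR_RGB2BGR)[y0:y1,x0:x1]
    im=(255*(im/255.)**0.6).astype(np.uint8)
    im=cv2.resize(im,None,fx=s,fy=s,interpolation=cv2.INTER_CUBIC)
    for u in range((x0+9)//10*10,x1,10): cv2.putText(im,str(u),((u-x0)*s,10),0,.35,(0,0,255),1); cv2.line(im,((u-x0)*s,12),((u-x0)*s,18),(0,0,255),1)
    for v in range((y0+9)//10*10,y1,10): cv2.putText(im,str(v),(0,(v-y0)*s),0,.35,(0,0,255),1)
    cv2.imwrite(f,im)
crop("top",110,275,145,270,4,"pics/c_top.png")
crop("scene",150,300,190,310,5,"pics/c_scene.png")
X=cloud(o["top"])
print("table z",np.nanmedian(X[280:300,130:230,2]))
np.set_printoptions(linewidth=200,precision=0,suppress=True)
print((X[195:245:2,115:170:2,2]*1000).round())
E
```

```text
table z 0.0013554448143339982
[[ -3.  18.  26.  16.   4.  -4.  -6.  -2.  -7.  -1.   1.   1.   4.  -2.  -2.  -5.  -3.   1.   0.  -3.   3.   7.  -2.   2.  -1.  -7.  -0.  -1.]
 [ -2.   1.  10.   2.  -4.  -2.   4.  -4.  -2.  -6.   2.   0.  -6.  -1.   2.  -6.  -4.   5.  -4.  -2.  -1.  -3.  -0.  -3.  -5.  -2.  -2.  -2.]
 [ -3.   3.  -2.   0. 185. 191. 198. 194. 192. 196. 196. 192. 189.  -6.  -1.  -1.  -6.  -4.   0.  -2.  -4.  -2.  -2.  -1.  -3.  -2.   2.  -5.]
 [ -6.  -3.  -1. 184.  -4. 196. 193. 192. 196. 195. 195. 195. 190.  48.  45.  46.  nan  39.  -3.   2.  -3.   0.  -0.  -2.  -1.   2.  -4.   4.]
 [ -2.   1. 173.  -3.  -4.  -3.  -3.  -1. 189. 192. 191. 190. 186.  57. 184.  62.  56.  40.  43.  40.  48.  49.  36.   2.   1.  -1.  -0.  -1.]
 [ -6.  -3. 171.  -2.  -2.   2.   2.  -3. 141. 136. 132. 139. 137.  66.  61. 179.  67.  60.  59.  49.  42.  48.  42.  47.  45.  38.  -3.  -4.]
 [ -3.   0. 159.   1.   0.   0. 141. 138. 130. 113. 106.  88.  88.  81. 143.  96. 169.  59.  68.  55.  56.  nan  46.  46.  43.  44.  21.  -4.]
 [ -1.  -4. 149.  -8.  -1. 143. 132. 121. 108.  92.  80.  70.  63.  5
[... 1805 characters left out ...]
.  -3.   1.  47.  47.  44.  46.  48.  49.  45.  45.  46.  46.  47.  44.  49.  46.  44.  43.  45.  34.  -4.  -8.  -2.   1.  -0.]
 [  2.  -0.  -7.   0.  44.  45.  46.  45.  59.  58.  49.  48.  53.  47.  46.  49.  48.  44.  45.  49.  48.  41.  35.   2.  -0.   2.   1.  -3.]
 [  1.  -4.   0.  -7.  48.  44.  42.  55.  56.  63.  56.  47.  46.  42.  45.  48.  48.  43.  49.  48.  42.  39.  26.  -3.  -0.  -1.   1.  -6.]
 [  1.  -2.  -5.   4.  40.  46.  46.  59.  61.  54.  48.  45.  43.  49.  41.  50.  48.  48.  48.  49.  44.  39.  19.  -4.   0.  -2.  -0.  -1.]
 [ -1.  -2.  -2.  -8.  46.  52.  47.  43.  61.  50.  47.  44.  48.  48.  49.  53.  50.  46.  49.  47.  49.  41.  -4.  -2.   4.   0.  -2.  -4.]]
```

View pics/c_top.png

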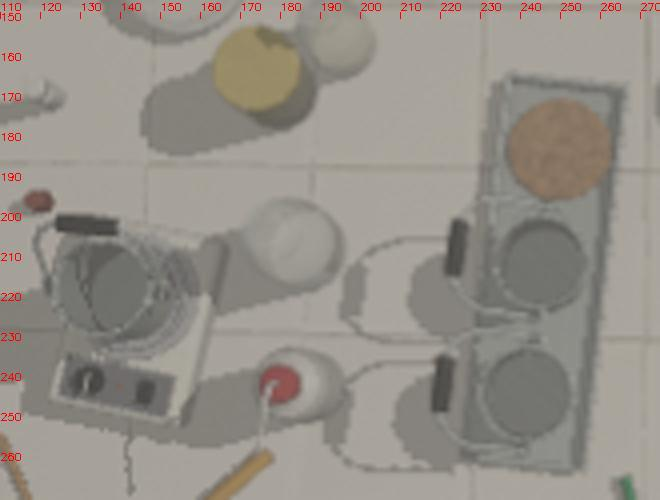

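View pics/c_scene.png

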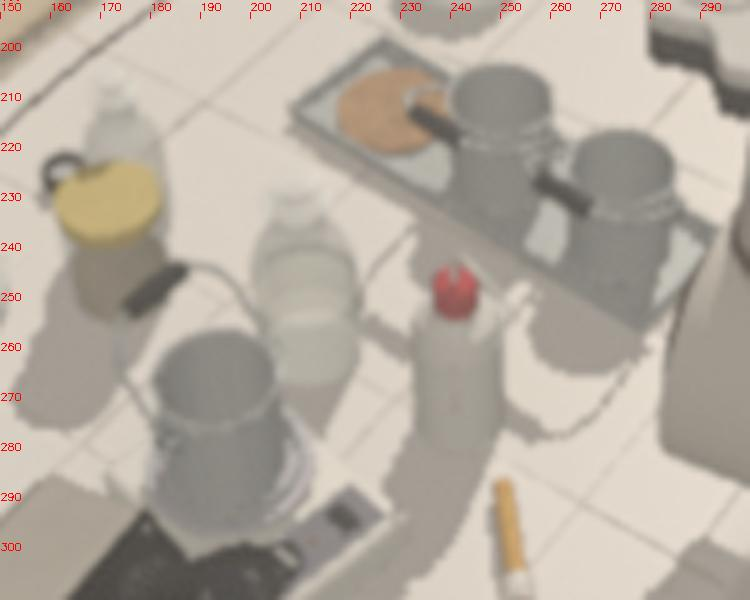

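```bash
cat >> h.py <<'E'
from scipy.optimize import least_squares
def grip(c,box,thr=70):
    x0,x1,y0,y1=box
    g=c["image"][y0:y1,x0:x1].astype(int).max(2)
    m=(g<thr).astype(np.uint8)
    n,l,s,ce=cv2.connectedComponentsWithStats(m)
    k=1+np.argmax(s[1:,4]); ys,xs=np.where(l==k)
    (cx,cy),(w,h),a=cv2.minAreaRect(np.c_[xs,ys].astype(np.float32))
    b=cv2.boxPoints(((cx,cy),(w,h),a))
    e=[(b[0]+b[1])/2,(b[1]+b[2])/2,(b[2]+b[3])/2,(b[3]+b[0])/2]
    p,q=(e[0],e[2]) if np.hypot(*(e[0]-e[2]))>np.hypot(*(e[1]-e[3])) else (e[1],e[3])
    o=np.array([x0,y0]); return (p+o,q+o,np.array([xs.mean(),ys.mean()])+o,s[k,4])
def tri(c1,u1,c2,u2):
    o1,d1=ray(c1,u1);o2,d2=ray(c2,u2);d1=d1[0];d2=d2[0]
    A=np.stack([d1,-d2],1); t=np.linalg.lstsq(A,o2-o1,rcond=None)[0]
    a=o1+d1*t[0];b=o2+d2*t[1]; return (a+b)/2,np.linalg.norm(a-b)
def circ(P,r,p0):
    f=lambda q:np.hypot(P[:,0]-q[0],P[:,1]-q[1])-r
    s=least_squares(f,p0,loss="soft_l1",f_scale=.002); return s.x,np.abs(s.fun).mean()
E
python3 - <<'E'
from h import *
np.set_printoptions(precision=4,suppress=True)
o=pickle.load(open("a.pkl","rb")); T,S=o["top"],o["scene"]
# grips
for nm,bt,bs in(("can",(118,145,196,210),(172,192,238,260)),("c2",(215,235,195,222),(228,246,205,225)),("c3",(210,232,230,255),(250,272,220,240))):
    gt=grip(T,bt);gs=grip(S,bs)
    c,e=tri(T,gt[2],S,gs[2]); print(nm,"px",gt[2],gs[2],gt[3],gs[3],"centre",c,"err",e)
    P=onz(T,np.array([gt[0],gt[1]]),c[2]);d=P[1]-P[0];print("  top dir yaw deg",np.degrees(np.arctan2(d[1],d[0])),np.linalg.norm(d),P.mean(0))
    P=onz(S,np.array([gs[0],gs[1]]),c[2]);d=P[1]-P[0];print("  sc dir yaw deg",np.degrees(np.arctan2(d[1],d[0])),np.linalg.norm(d),P.mean(0))
# rims: local edge highlights from depth top surface
for nm,zz,box,n in(("can",.141,(118,155,203,240),T),("c2",.085,(230,260,195,230),T),("c3",.085,(228,258,228,260),T)):
  for cn,c in(("top",T),("scene",S)):
    X=cloud(c).reshape(-1,3)
    ctr={"can":(.42,.25),"c2":(.45,-.14),"c3":(.33,-.14)}[nm]
    g=onz(T,[[(box[0]+box[1])/2,(box[2]+box[3])/2]],zz)[0]
    m=(np.abs(X[:,2]-zz+.001)<.006)&(np.hypot(X[:,0]-g[0],X[:,1]-g[1])<.06)
    P=X[m]; 
    if len(P)>8: print(nm,cn,len(P),circ(P,.0385,g[:2]))
# mat
im=cv2.cvtColor(T["image"],cv2.COLOR_RGB2HSV); 
for cn,c,b in(("top",T,(225,270,165,200)),("scene",S,(205,245,198,226))):
    hsv=cv2.cvtColor(c["image"],cv2.COLOR_RGB2HSV); m=np.zeros(hsv.shape[:2],np.uint8)
    m[b[2]:b[3],b[0]:b[1]]=((hsv[...,1]>75)&(hsv[...,0]<20))[b[2]:b[3],b[0]:b[1]]
    k=max(cv2.findContours(m,cv2.RETR_EXTERNAL,cv2.CHAIN_APPROX_NONE)[0],key=cv2.contourArea)
    P=onz(c,k.reshape(-1,2).astype(float),.007)
    print("mat",cn,len(P),circ(P[:,:2],.0455,P.mean(0)[:2]),cv2.fitEllipse(k))
# tall things
X=cloud(T)
for nm,(u0,u1,v0,v1),zmin in(("wide",(168,195,190,220),.10),("wash",(170,195,228,250),.1),("jar",(160,185,150,175),.085),("reag",(180,205,140,168),.08)):
    p=X[v0:v1,u0:u1].reshape(-1,3); p=p[p[:,2]>zmin]; print(nm,len(p),p.min(0),p.max(0),np.median(p,0))
E
```

```text
can px [131.1733 200.9867] [179.9846 247.7077] 75 65 centre [0.5674 0.2265 0.1883] err 0.005592662211355521
  top dir yaw deg 90.92829668013343 0.04947909197174459 [0.565  0.2254 0.1883]
  sc dir yaw deg 86.63067437512912 0.04639469147160765 [0.5698 0.2258 0.1883]
c2 px [223.6462 206.8308] [236.9143 214.8571] 65 35 centre [ 0.5624 -0.0496  0.1077] err 0.004549592163016407
  top dir yaw deg 172.3745796754791 0.04401889967357401 [ 0.5612 -0.051   0.1077]
  sc dir yaw deg 174.3207095051061 0.04538296262385053 [ 0.565  -0.0496  0.1077]
c3 px [220.3714 240.5   ] [262.1042 228.5625] 70 48 centre [ 0.4531 -0.0429  0.1088] err 0.0037664112689665603
  top dir yaw deg -178.12951709901677 0.041419866166517105 [ 0.4516 -0.0442  0.1088]
  sc dir yaw deg 169.15168143205332 0.04766816548299954 [ 0.456  -0.0427  0.1088]
can top 106 (array([0.5226, 0.2266]), np.float64(0.0017125016313346648))
can scene 156 (array([0.5243, 0.2293]), np.float64(0.002313935169412292))
c2 top 97 (array([ 0.5542, -0.118 ]), np.float64(0.004582327215876166))
c2 scene 103 (array([ 0.5557, -0.1132]), np.float64(0.004064090363775021))
c3 top 98 (array([ 0.4463, -0.1098]), np.float64(0.002585364053444842))
c3 scene 101 (array([ 0.4472, -0.1044]), np.float64(0.00259708831544065))
mat top 70 (array([ 0.6617, -0.1291]), np.float64(0.002106606509300624)) ((249.5751495361328, 182.0121612548828), (23.759422302246094, 24.735612869262695), 86.33463287353516)
mat scene 76 (array([ 0.672 , -0.1223]), np.float64(0.007736949407123465)) ((227.47760009765625, 211.73074340820312), (16.152856826782227, 19.849000930786133), 84.78797149658203)
wide 324 [0.538  0.0597 0.1003] [0.6013 0.118  0.1765] [0.5651 0.0823 0.1493]
wash 247 [0.4221 0.052  0.1001] [0.4769 0.1082 0.1692] [0.4483 0.0772 0.1121]
jar 381 [0.6774 0.0882 0.0852] [0.7495 0.1611 0.1026] [0.7132 0.1228 0.0958]
reag 289 [0.693  0.0384 0.0803] [0.7798 0.1042 0.1479] [0.7439 0.0662 0.0963]
```

```bash
python3 - <<'E'
from h import *
np.set_printoptions(precision=4,suppress=True)
o=pickle.load(open("a.pkl","rb")); T,S=o["top"],o["scene"]
X=cloud(T).reshape(-1,3)
for x0 in np.arange(.1,.75,.1):
    r=[]
    for y0 in np.arange(-.6,.4,.1):
        m=(X[:,0]>x0)&(X[:,0]<x0+.1)&(X[:,1]>y0)&(X[:,1]<y0+.1); r.append(round(float(np.nanmax(X[m,2])),2) if m.any() else None)
    print(round(x0,1),r)
# tray outline via edges: rim points height 10-20mm near tray, minAreaRect
from math import *
m=(X[:,2]>.006)&(X[:,2]<.022)&(X[:,0]>.35)&(X[:,0]<.75)&(X[:,1]>-.22)&(X[:,1]<-.04)
P=(X[m][:,:2]*1000).astype(np.float32); print(len(P),cv2.minAreaRect(P))
# tray right edge & top edge by colour
px=np.array([[262.8,168],[255,262.5]]); q=onz(T,px,.012);d=q[0]-q[1];print(q,degrees(atan2(d[1],d[0])))
px=np.array([[235,165],[264,168]]); q=onz(T,px,.012);d=q[1]-q[0];print(q,degrees(atan2(d[1],d[0]))+90)
E
```

```text
0.1 [0.61, 0.61, 0.61, 0.58, 0.64, 0.02, -0.48, None, None, -0.83]
0.2 [0.61, 0.61, 0.53, 0.02, 0.69, 0.71, 0.7, 0.21, 0.01, 0.02]
0.3 [0.01, 0.38, 0.37, 0.06, 0.68, 0.71, 0.67, 0.02, 0.01, 0.16]
0.4 [0.01, 0.37, 0.4, 0.25, 0.09, 0.12, 0.17, 0.14, 0.14, 0.16]
0.5 [0.01, 0.25, 0.4, 0.25, 0.09, 0.12, 0.18, 0.19, 0.2, 0.01]
0.6 [0.1, 0.04, 0.04, 0.04, 0.08, 0.1, 0.11, 0.1, 0.01, 0.06]
0.7 [0.11, 0.04, 0.04, 0.04, 0.02, 0.02, 0.15, 0.1, 0.04, 0.06]
921 ((540.5469970703125, -122.28353118896484), (378.341552734375, 148.25572204589844), 0.7883241176605225)
[[ 0.712  -0.1754  0.012 ]
 [ 0.3805 -0.154   0.012 ]] -3.6981253821604207
[[ 0.7215 -0.0759  0.012 ]
 [ 0.7121 -0.1797  0.012 ]] -5.185496031808455
```

```bash
python3 - <<'E'
from h import *
o=pickle.load(open("a.pkl","rb"))
im=cv2.cvtColor(o["top"]["image"],cv2.COLOR_RGB2BGR)[158:272,205:275]
im=(255*(im/255.)**0.6).astype(np.uint8)
cv2.imwrite("pics/d_tray.png",cv2.resize(im,None,fx=5,fy=5,interpolation=cv2.INTER_CUBIC))
E
```

```text
(no output)
```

View pics/d_tray.png

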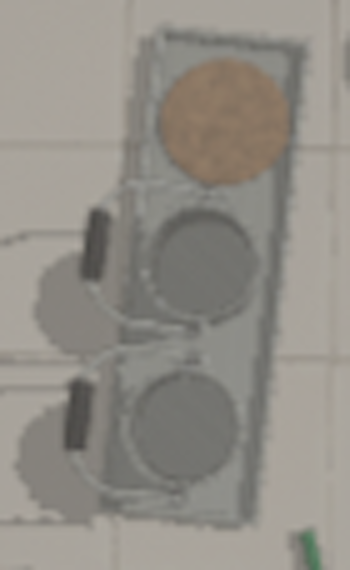

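Request:
step_arm --pt "0 0 0 0 0 0.04 1" --pt "0 0 0 0 0 0.08 1" --pt "0 0 0 0 0 0.12 1" --pt "0 0 0 0 0 0.16 1" --pt "0 0 0 0 0 0.2 1" --pt "0 0 0 0 0 0.24 1" --pt "0 0 0 0 0 0.25 1" --pt "0 0 0 0 0 0.25 1"

```text
time_s: 0.9
eef_pos: [0.1477, -0.5559, 0.4935]
eef_rot: [[0.966, 0.257, 0.0], [0.257, -0.966, -0.002], [-0.0, 0.002, -1.0]]
force: [-0.6, -0.8, -0.6]
width: 0.0856
```

Request:
step_arm --pt "0 0 0.066 0.021 0.039 0 1" --pt "0 0 0.131 0.042 0.078 0 1" --pt "0 0 0.197 0.063 0.117 0 1" --pt "0 0 0.262 0.084 0.156 0 1" --pt "0 0 0.328 0.105 0.195 0 1" --pt "0 0 0.393 0.126 0.234 0 1" --pt "0 0 0.459 0.147 0.274 0 1" --pt "0 0 0.524 0.168 0.313 0 1" --pt "0 0 0.59 0.189 0.352 0 1" --pt "0 0 0.656 0.21 0.391 0 1"

```text
time_s: 1.9
eef_pos: [0.358, -0.1629, 0.4909]
eef_rot: [[0.607, 0.795, -0.001], [0.795, -0.607, 0.001], [-0.0, -0.002, -1.0]]
force: [0.1, -1.1, -0.2]
width: 0.0855
```

Request:
step_arm --pt "0 0 0.066 0.021 0.039 0 1" --pt "0 0 0.131 0.042 0.078 0 1" --pt "0 0 0.197 0.063 0.117 0 1" --pt "0 0 0.262 0.084 0.156 0 1" --pt "0 0 0.328 0.105 0.195 0 1" --pt "0 0 0.393 0.126 0.234 0 1" --pt "0 0 0.459 0.147 0.274 0 1" --pt "0 0 0.524 0.168 0.313 0 1" --pt "0 0 0.6 0.189 0.352 0 1" --pt "0 0 0.655 0.209 0.389 0 1"

```text
time_s: 2.9
eef_pos: [0.5672, 0.2263, 0.4905]
eef_rot: [[-0.004, 1.0, -0.002], [1.0, 0.004, -0.001], [-0.001, -0.002, -1.0]]
force: [0.5, -0.5, 0.3]
width: 0.0852
```

Request:
step_arm --pt "0 0 0 0 0 -0.04 1" --pt "0 0 0 0 0 -0.08 1" --pt "0 0 0 0 0 -0.12 1" --pt "0 0 0 0 0 -0.16 1" --pt "0 0 0 0 0 -0.2 1" --pt "0 0 0 0 0 -0.23 1" --pt "0 0 0 0 0 -0.23 1"

```text
time_s: 3.6
eef_pos: [0.5648, 0.2238, 0.2567]
eef_rot: [[0.0, 1.0, -0.008], [1.0, -0.0, -0.002], [-0.002, -0.008, -1.0]]
force: [-0.3, 0.3, 0.9]
width: 0.0855
```

```bash
python3 - <<'E'
from h import *
o=cap("b")
im=cv2.imread("pics/b_scene.png")[180:310,140:300];im2=cv2.imread("pics/b_top.png")[150:265,100:270]
a=cv2.resize(im,(640,520));cv2.imwrite("pics/b1.png",(255*(a/255.)**.6).astype(np.uint8))
print(env.sense()["eef_pos"])
E
```

```text
[0.56643324 0.22424405 0.26237798]
```

View pics/b1.png

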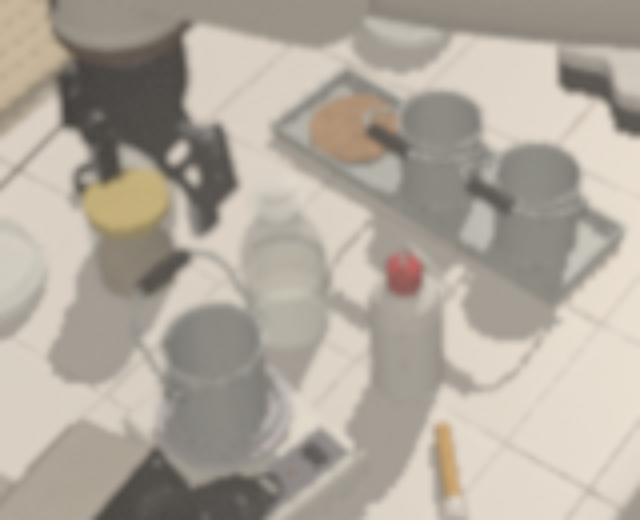

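Request:
step_arm --pt "0 0 0 0 0 -0.02 1" --pt "0 0 0 0 0 -0.04 1" --pt "0 0 0 0 0 -0.06 1" --pt "0 0 0 0 0 -0.075 1" --pt "0 0 0 0 0 -0.081 1" --pt "0 0 0 0 0 -0.081 0.3" --pt "0 0 0 0 0 -0.081 0.0" --pt "0 0 0 0 0 -0.081 0.0" --grip_force 25

```text
time_s: 4.5
eef_pos: [0.5671, 0.2244, 0.1824]
eef_rot: [[0.0, 1.0, 0.001], [1.0, -0.0, 0.0], [0.0, 0.001, -1.0]]
force: [-0.9, 0.4, -0.5]
width: 0.044
```

```bash
python3 - <<'E'
from h import *
o=cap("c")
im=cv2.imread("pics/c_scene.png") if 0 else cv2.cvtColor(o["scene"]["image"],cv2.COLOR_RGB2BGR)[200:310,140:260]
a=cv2.resize(im,None,fx=6,fy=5,interpolation=cv2.INTER_CUBIC);cv2.imwrite("pics/c1.png",(255*(a/255.)**.6).astype(np.uint8))
im=cv2.cvtColor(o["top"]["image"],cv2.COLOR_RGB2BGR)[180:260,100:200]
a=cv2.resize(im,None,fx=6,fy=6,interpolation=cv2.INTER_CUBIC);cv2.imwrite("pics/c2.png",(255*(a/255.)**.6).astype(np.uint8))
s=env.sense();print(s["eef_pos"],s["width"],s["force"])
E
```

```text
[0.56694447 0.22439175 0.18203666] 0.04248699149218516 [-0.3255925  -0.19531933  0.42603259]
```

View pics/c1.png

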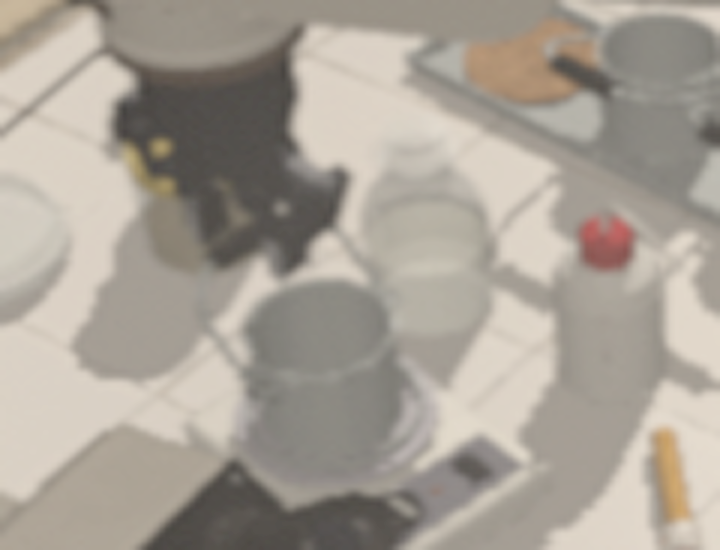

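View pics/c2.png

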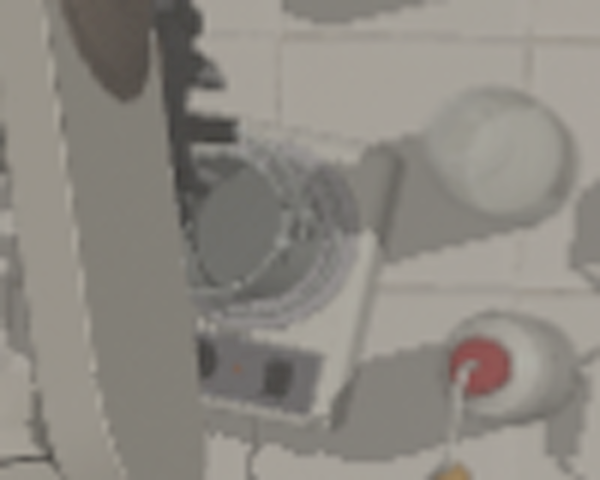

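Request:
step_arm --pt "0 0 0 0 0 0 -0.2" --pt "0 0 0 0 0 0 -0.4" --pt "0 0 0 0 0 0 -0.6" --pt "0 0 0 0 0 0 -0.8" --pt "0 0 0 0 0 0 -1" --pt "0 0 0 0 0 0 -1" --grip_force 25

```text
time_s: 5.2
eef_pos: [0.5666, 0.2243, 0.1811]
eef_rot: [[0.0, 1.0, -0.0], [1.0, -0.0, -0.0], [-0.0, -0.0, -1.0]]
force: [-0.8, -0.4, -0.9]
width: 0.015
```

Request:
step_arm --pt "0 0 0 0 0 0 -1" --pt "0 0 0 -0.007 0 0.004 -1" --pt "0 0 0 -0.013 0 0.007 -1" --pt "0 0 0 -0.02 0 0.0095 -1" --pt "0 0 0 -0.0275 0 0.0115 -1" --pt "0 0 0 -0.035 0 0.0127 -1" --pt "0 0 0 -0.0425 0 0.013 -1" --pt "0 0 0 -0.0425 0 0.013 -1" --pt "0 0 0 -0.0425 0 0.013 -1" --grip_force 70

```text
time_s: 6.1
eef_pos: [0.5239, 0.2247, 0.1957]
eef_rot: [[-0.0, 1.0, 0.002], [1.0, 0.0, 0.001], [0.001, 0.002, -1.0]]
force: [-0.3, 2.8, 9.6]
width: 0.0137
```

```bash
python3 - <<'E'
from h import *
o=cap("d")
im=cv2.cvtColor(o["scene"]["image"],cv2.COLOR_RGB2BGR)[200:310,140:260]
a=cv2.resize(im,None,fx=6,fy=5,interpolation=cv2.INTER_CUBIC);cv2.imwrite("pics/d1.png",(255*(a/255.)**.6).astype(np.uint8))
s=env.sense();print(s["eef_pos"],s["width"],s["force"],s["wrist_torque"])
E
```

```text
[0.52402672 0.22471515 0.19567757] 0.013714056486087272 [ 0.22426891  3.79931842 10.76163964] [ 0.38484952 -0.04724778 -0.02509388]
```

View pics/d1.png

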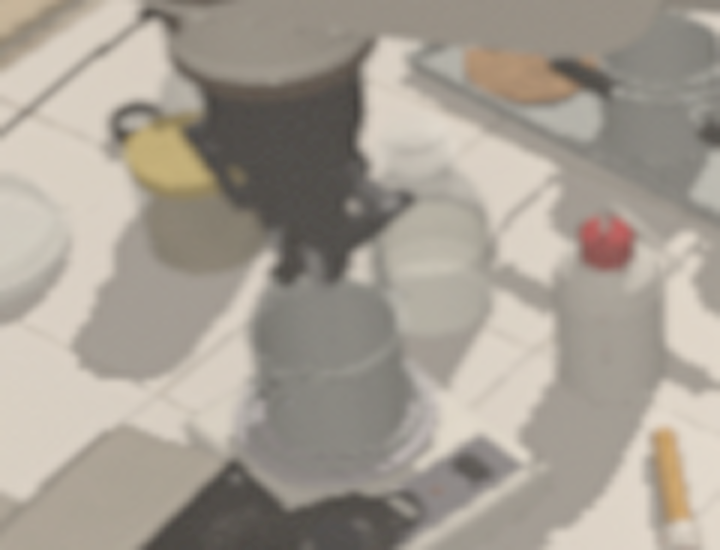

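Request:
step_arm --pt "0 0 0 0 0 0.001 -1" --pt "0 0 0 0 0 0.002 -1" --pt "0 0 0 0 0 0.003 -1" --pt "0 0 0 0 0 0.003 -1"

```text
time_s: 6.6
eef_pos: [0.5239, 0.2243, 0.1971]
eef_rot: [[0.0, 1.0, -0.001], [1.0, -0.0, -0.0], [-0.0, -0.001, -1.0]]
force: [0.5, -0.5, -4.4]
width: 0.0137
```

Request:
step_arm --pt "0 0 0 0 0 0.002 -1" --pt "0 0 0 0 0 0.004 -1" --pt "0 0 0 0 0 0.006 -1" --pt "0 0 0 0 0 0.008 -1" --pt "0 0 0 0 0 0.008 -1"

```text
time_s: 7.1
eef_pos: [0.5243, 0.2244, 0.2056]
eef_rot: [[0.0, 1.0, 0.0], [1.0, -0.0, 0.0], [0.0, 0.0, -1.0]]
force: [-0.5, 0.1, -4.2]
width: 0.0139
```

```bash
python3 - <<'E'
from h import *
o=cap("e")
im=cv2.cvtColor(o["scene"]["image"],cv2.COLOR_RGB2BGR)[200:310,140:260]
a=cv2.resize(im,None,fx=6,fy=5,interpolation=cv2.INTER_CUBIC);cv2.imwrite("pics/e1.png",(255*(a/255.)**.6).astype(np.uint8))
s=env.sense();print(s["eef_pos"],s["width"],s["force"],s["wrist_torque"])
E
```

```text
[0.52417753 0.22431825 0.20526966] 0.013944791782077309 [ 0.1685434  -0.33962809 -5.02465981] [-0.00869324 -0.03477649  0.02152203]
```

View pics/e1.png

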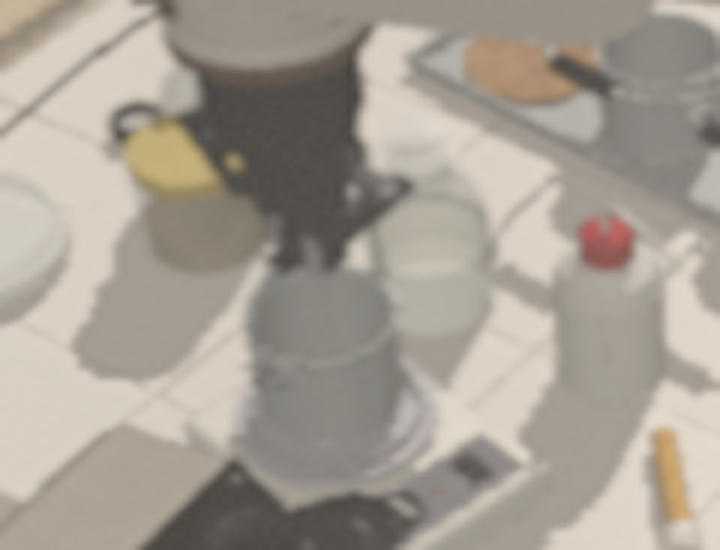

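Request:
step_arm --pt "0 0 0 0 0 0.005 -1" --pt "0 0 0 0 0 0.015 -1" --pt "0 0 0 0 0 0.03 -1" --pt "0 0 0 0 0 0.05 -1" --pt "0 0 0 0 0 0.075 -1" --pt "0 0 0 0 0 0.1 -1" --pt "0 0 0 0 0 0.125 -1" --pt "0 0 0 0 0 0.145 -1" --pt "0 0 0 0 0 0.16 -1" --pt "0 0 0 0 0 0.168 -1"

```text
time_s: 8.2
eef_pos: [0.5242, 0.2243, 0.3759]
eef_rot: [[-0.0, 1.0, 0.003], [1.0, 0.0, 0.001], [0.001, 0.003, -1.0]]
force: [-0.6, 0.5, -3.2]
width: 0.0136
```

```bash
python3 - <<'E'
from h import *
o=cap("f")
im=cv2.cvtColor(o["scene"]["image"],cv2.COLOR_RGB2BGR)[120:310,120:280]
a=cv2.resize(im,None,fx=4,fy=3,interpolation=cv2.INTER_CUBIC);cv2.imwrite("pics/f1.png",(255*(a/255.)**.6).astype(np.uint8))
s=env.sense();print(s["eef_pos"],s["width"],s["force"],s["wrist_torque"],s["joint_positions"])
# better mat masks from first frame
p=pickle.load(open("a.pkl","rb"))
for cn,b in(("top",(228,268,165,200)),("scene",(205,245,198,226))):
    c=p[cn]; I=c["image"].astype(int); m=((I[...,0]-I[...,2])>30)
    M=np.zeros(m.shape,np.uint8); M[b[2]:b[3],b[0]:b[1]]=m[b[2]:b[3],b[0]:b[1]]
    k=max(cv2.findContours(M,cv2.RETR_EXTERNAL,cv2.CHAIN_APPROX_NONE)[0],key=cv2.contourArea)
    P=onz(c,k.reshape(-1,2).astype(float),.007); f=circ(P[:,:2],.0455,P.mean(0)[:2])
    print(cn,M.sum(),f); q=P[:,:2]-f[0]; print(np.round(np.hypot(*q.T)*1000)[::4])
E
```

```text
[0.5242885  0.22437387 0.37482933] 0.013957795920819692 [-0.10610384  0.38412417 -4.10913982] [-0.00674404 -0.01067404 -0.03226909] [2.69262345e-01 1.31426164e-01 1.19541621e+00 5.83139045e-05
 1.81271208e+00 2.69244580e-01]
top 465 (array([ 0.66234971, -0.1288856 ]), np.float64(0.0035184334972869825))
[43. 42. 42. 43. 41. 40. 42. 43. 40. 42. 43. 42. 41. 42. 42. 42. 44.]
scene 478 (array([ 0.6709214 , -0.12571859]), np.float64(0.0070841953779623885))
[48. 45. 43. 41. 41. 40. 43. 47. 46. 44. 24. 13. 20. 34. 45. 42. 46. 50.]
```

View pics/f1.png

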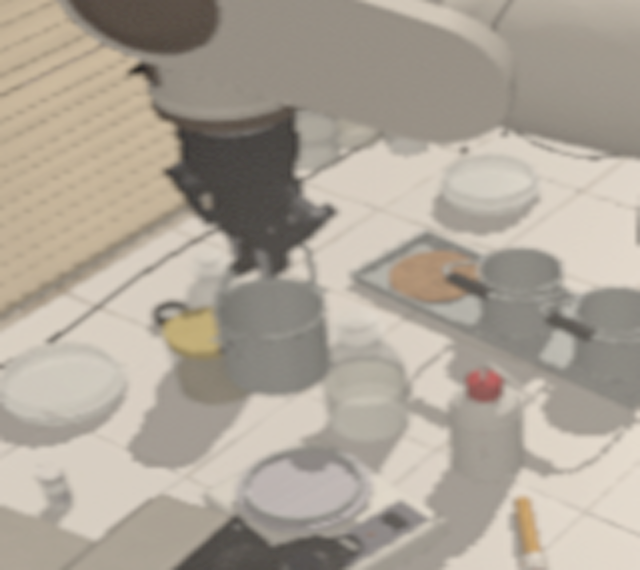

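Request:
step_arm --pt "0 0 0.009 0.001 -0.002 0 -1" --pt "0 0 0.036 0.003 -0.008 0 -1" --pt "0 0 0.081 0.0075 -0.019 0 -1" --pt "0 0 0.142 0.013 -0.033 0 -1" --pt "0 0 0.218 0.02 -0.051 0 -1" --pt "0 0 0.307 0.029 -0.0725 0 -1" --pt "0 0 0.407 0.038 -0.096 0 -1" --pt "0 0 0.515 0.048 -0.121 0 -1" --pt "0 0 0.63 0.059 -0.1485 0 -1" --pt "0 0 0.746 0.07 -0.176 0 -1"

```text
time_s: 9.3
eef_pos: [0.5943, 0.0471, 0.3723]
eef_rot: [[-0.683, 0.731, -0.001], [0.731, 0.683, -0.0], [0.001, -0.001, -1.0]]
force: [0.0, 0.0, -3.8]
width: 0.0135
```

Request:
step_arm --pt "0 0 0.116 0.011 -0.0275 0 -1" --pt "0 0 0.231 0.0215 -0.0545 0 -1" --pt "0 0 0.339 0.0315 -0.08 0 -1" --pt "0 0 0.439 0.041 -0.1035 0 -1" --pt "0 0 0.528 0.049 -0.1245 0 -1" --pt "0 0 0.604 0.056 -0.1425 0 -1" --pt "0 0 0.665 0.062 -0.157 0 -1" --pt "0 0 0.71 0.066 -0.1675 0 -1" --pt "0 0 0.737 0.0685 -0.174 0 -1" --pt "0 0 0.746 0.0695 -0.176 0 -1"

```text
time_s: 10.3
eef_pos: [0.6638, -0.1286, 0.3719]
eef_rot: [[-0.997, 0.078, -0.002], [0.078, 0.997, 0.0], [0.002, 0.0, -1.0]]
force: [0.3, 0.3, -3.9]
width: 0.0134
```

Request:
step_arm --pt "0 0 0 0 0 -0.01 -1" --pt "0 0 0 0 0 -0.03 -1" --pt "0 0 0 0 0 -0.055 -1" --pt "0 0 0 0 0 -0.08 -1" --pt "0 0 0 0 0 -0.105 -1" --pt "0 0 0 0 0 -0.125 -1" --pt "0 0 0 0 0 -0.138 -1" --pt "0 0 0 0 0 -0.143 -1" --pt "0 0 0 0 0 -0.143 -1" --pt "0 0 0 0 0 -0.143 -1"

```text
time_s: 11.3
eef_pos: [0.6639, -0.1277, 0.2313]
eef_rot: [[-0.997, 0.079, 0.001], [0.079, 0.997, -0.001], [-0.001, -0.0, -1.0]]
force: [-0.4, 0.3, -3.5]
width: 0.0135
```

```bash
python3 - <<'E'
from h import *
o=cap("g")
im=cv2.cvtColor(o["scene"]["image"],cv2.COLOR_RGB2BGR)[150:270,180:300]
a=cv2.resize(im,None,fx=6,fy=5,interpolation=cv2.INTER_CUBIC);cv2.imwrite("pics/g1.png",(255*(a/255.)**.6).astype(np.uint8))
im=cv2.cvtColor(o["top"]["image"],cv2.COLOR_RGB2BGR)[150:270,180:300]
a=cv2.resize(im,None,fx=6,fy=5,interpolation=cv2.INTER_CUBIC);cv2.imwrite("pics/g2.png",(255*(a/255.)**.6).astype(np.uint8))
s=env.sense();print(s["eef_pos"],s["width"],s["force"],s["wrist_torque"],s["joint_positions"])
E
```

```text
[ 0.66398565 -0.12771771  0.23134714] 0.013641641255564269 [-0.84529417 -0.72218338 -4.00840416] [ 0.01997102  0.00569123 -0.03522643] [-3.03824232e-01  3.65751957e-01  1.19154178e+00 -7.25494494e-05
  1.58273721e+00 -1.79580203e+00]
```

View pics/g1.png

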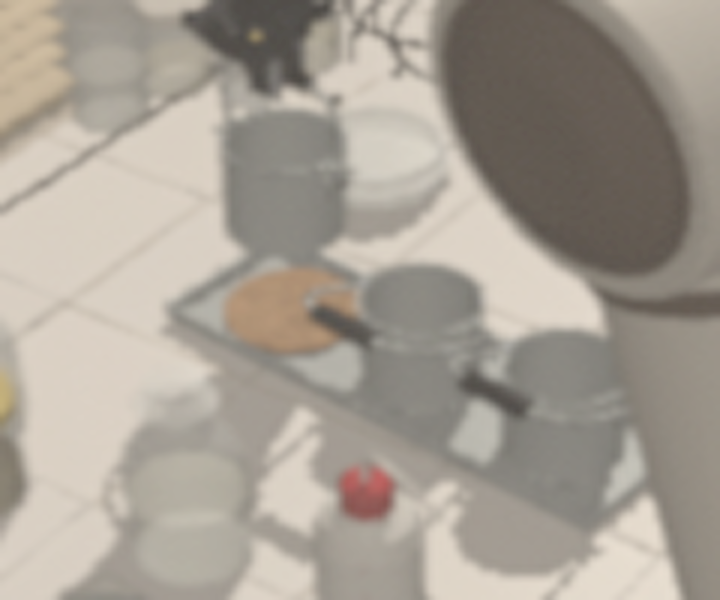

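View pics/g2.png

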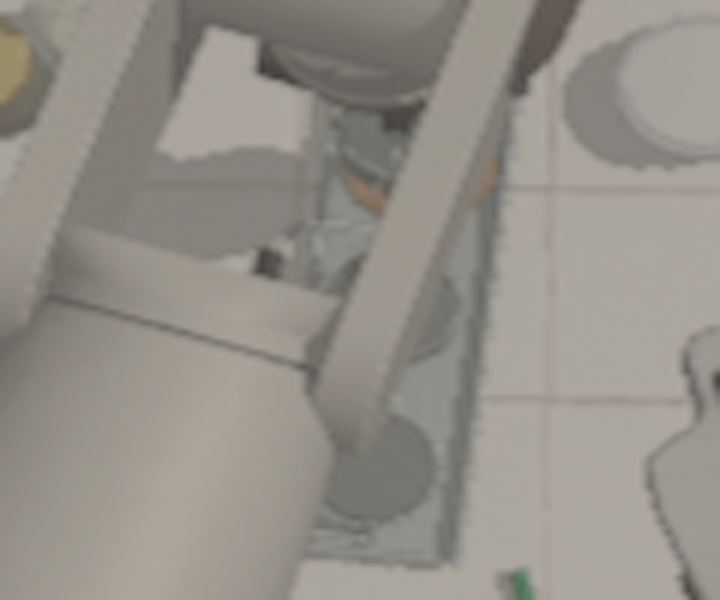

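```bash
python3 - <<'E'
from h import *
np.set_printoptions(precision=4,suppress=True)
o=pickle.load(open("g.pkl","rb"));a=pickle.load(open("a.pkl","rb"))
f0=pickle.load(open("f.pkl","rb"))
def fit(c,g,z0,z1,r=.038):
    X=cloud(c).reshape(-1,3); g=np.array(g,float); cam=-np.array(c["R"]).T@c["t"]
    for it in range(3):
        q=X[:,:2]-g; d=np.hypot(q[:,0],q[:,1]); v=(cam[:2]-g)/np.linalg.norm(cam[:2]-g)
        m=(X[:,2]>z0)&(X[:,2]<z1)&(d>.030)&(d<.046)&((q@v)>.008)
        g,e=circ(X[m][:,:2],r,g)
    return g,e,m.sum()
for n,c,g,z0,z1 in(("held@hot",f0["scene"],(.5243,.2244),.25,.30),("held",o["scene"],(.664,-.128),.102,.155),("c2",o["scene"],(.555,-.115),.02,.06),("c3",o["scene"],(.447,-.107),.02,.06),("c2a",a["scene"],(.555,-.115),.02,.06),("c3a",a["scene"],(.447,-.107),.02,.06)):
    print(n,*fit(c,g,z0,z1))
# mat scene: robust
for nm,c in(("a",a["scene"]),("g",o["scene"])):
    I=c["image"].astype(int); b=(205,245,198,226); m=((I[...,0]-I[...,2])>30)
    M=np.zeros(m.shape,np.uint8); M[b[2]:b[3],b[0]:b[1]]=m[b[2]:b[3],b[0]:b[1]]
    k=max(cv2.findContours(M,cv2.RETR_EXTERNAL,cv2.CHAIN_APPROX_NONE)[0],key=cv2.contourArea).reshape(-1,2).astype(float)
    P=onz(c,k,.007)[:,:2]; 
    s=least_squares(lambda q:np.hypot(P[:,0]-q[0],P[:,1]-q[1])-.0445,[.665,-.125],loss="cauchy",f_scale=.001); print("mat",nm,s.x,np.round(s.fun*1000).astype(int).tolist())
    print(k[::3].astype(int).tolist())
# plumb check: predicted silhouettes
c=o["scene"]
E
```

```text
held@hot [0.5268 0.2274] 0.0011393313106154513 301
held [ 0.6658 -0.124 ] 0.0017144740871843137 225
c2 [ 0.5584 -0.1152] 0.0015958179846549494 125
c3 [ 0.4487 -0.1063] 0.0015247728048435425 161
c2a [ 0.5578 -0.1154] 0.0015484836664842556 129
c3a [ 0.4483 -0.1063] 0.0015069353362292506 151
mat a [ 0.6681 -0.1276] [4, -2, -1, 0, 1, -2, 0, 2, 1, 0, 0, -3, -1, -2, -2, -1, 0, -2, 1, 1, -2, 0, -2, 1, -1, -2, 3, 3, 3, 3, -2, -1, 0, 2, 4, 1, -3, -7, -10, -16, -23, -30, -33, -37, -34, -29, -23, -25, -28, -24, -21, -18, -14, -10, -6, -2, -2, -2, -1, -2, -6, -6, -2, 2, 0, 3, 1, 0, 4, 4, 3]
[[228, 203], [225, 204], [222, 205], [219, 207], [217, 210], [217, 213], [218, 216], [221, 218], [224, 219], [227, 220], [230, 219], [233, 219], [235, 217], [233, 215], [231, 212], [230, 209], [232, 210], [235, 211], [238, 212], [239, 210], [237, 208], [236, 205], [233, 204], [230, 203]]
mat g [ 0.668  -0.1279] [3, -2, -1, 0, 1, -2, 0, 2, 1, 0, 0, -2, 0, -1, -2, -1, 0, -2, -2, 1, -2, 0, -2, 1, 0, -1, 3, 3, 3, 3, -2, -1, 0, 2, 4, 1, 0, -7, -10, -16, -23, -30, -33, -37, -34, -30, -23, -25, -28, -25, -21, -18, -14, -10, -6, -2, -3, -2, -1, -3, -6, -6, -2, 2, 0, 2, 1, -1, 4, 4, 3]
[[228, 203], [225, 204], [222, 205], [219, 207], [217, 210], [217, 213], [219, 216], [221, 218], [224, 219], [227, 220], [230, 219], [233, 219], [236, 217], [233, 215], [231, 212], [230, 209], [232, 210], [235, 211], [238, 212], [239, 210], [237, 208], [236, 205], [233, 204], [230, 203]]
```

Request:
step_arm --pt "0 0 0 0.0015 0 -0.01 -1" --pt "0 0 0 0.0015 0 -0.025 -1" --pt "0 0 0 0.0015 0 -0.04 -1" --pt "0 0 0 0.0015 0 -0.055 -1" --pt "0 0 0 0.0015 0 -0.066 -1" --pt "0 0 0 0.0015 0 -0.073 -1" --pt "0 0 0 0.0015 0 -0.076 -1" --pt "0 0 0 0.0015 0 -0.076 -1" --pt "0 0 0 0.0015 0 -0.076 -1"

```text
time_s: 12.3
eef_pos: [0.6654, -0.1277, 0.1549]
eef_rot: [[-0.997, 0.079, 0.001], [0.079, 0.997, -0.0], [-0.001, -0.0, -1.0]]
force: [0.4, 0.1, -5.0]
width: 0.0136
```

```bash
python3 - <<'E'
from h import *
o=cap("i")
im=cv2.cvtColor(o["scene"]["image"],cv2.COLOR_RGB2BGR)[170:250,190:290]
a=cv2.resize(im,None,fx=7,fy=7,interpolation=cv2.INTER_CUBIC);cv2.imwrite("pics/i1.png",(255*(a/255.)**.6).astype(np.uint8))
s=env.sense();print(s["eef_pos"],s["width"],s["force"])
E
```

```text
[ 0.66540766 -0.12774636  0.15493021] 0.013762687887319205 [ 0.76090254  0.45998537 -4.72897473]
```

View pics/i1.png

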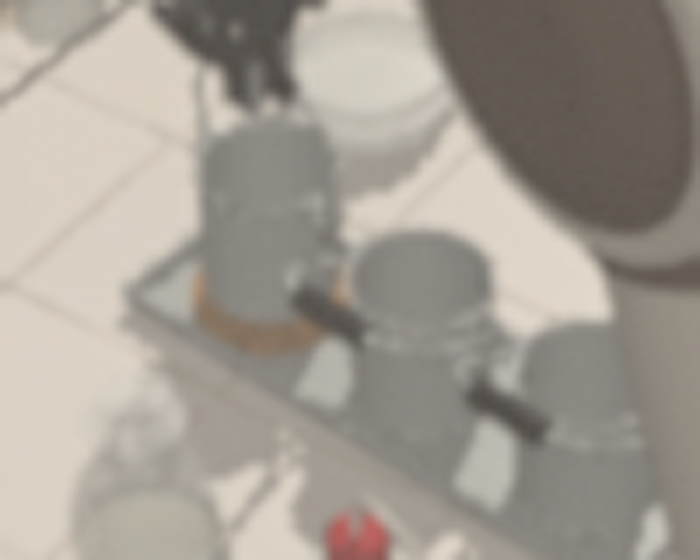

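Request:
step_arm --pt "0 0 0 0 0 -0.002 -1" --pt "0 0 0 0 0 -0.004 -1" --pt "0 0 0 0 0 -0.006 -1" --pt "0 0 0 0 0 -0.007 -1" --pt "0 0 0 0 0 -0.008 -1" --pt "0 0 0 0 0 -0.008 -1"

```text
time_s: 13.0
eef_pos: [0.6652, -0.1277, 0.1461]
eef_rot: [[-0.997, 0.079, -0.0], [0.079, 0.997, -0.0], [0.0, -0.0, -1.0]]
force: [0.2, -0.2, -4.1]
width: 0.0135
```

Request:
step_arm --pt "0 0 0 0 0 -0.0005 -1" --pt "0 0 0 0 0 -0.001 -1" --pt "0 0 0 0 0 -0.0015 -1" --pt "0 0 0 0 0 -0.0015 -1"

```text
time_s: 13.4
eef_pos: [0.6653, -0.1277, 0.145]
eef_rot: [[-0.997, 0.079, 0.0], [0.079, 0.997, -0.0], [-0.0, -0.0, -1.0]]
force: [-0.8, 0.3, -1.4]
width: 0.0137
```

Contact beginning; one more half millimetre, then look.

Request:
step_arm --pt "0 0 0 0 0 -0.0005 -1" --pt "0 0 0 0 0 -0.0007 -1" --pt "0 0 0 0 0 -0.0007 -1"

```text
time_s: 13.7
eef_pos: [0.6654, -0.1278, 0.1448]
eef_rot: [[-0.997, 0.079, 0.001], [0.079, 0.997, -0.0], [-0.001, -0.0, -1.0]]
force: [-2.0, 1.4, 5.7]
width: 0.0134
```

```bash
cat >> h.py <<'E'
def cyl(c,g,z0,z1,r=.038):
    X=cloud(c).reshape(-1,3); g=np.array(g,float); cam=-np.array(c["R"]).T@c["t"]
    for it in range(3):
        q=X[:,:2]-g; d=np.hypot(q[:,0],q[:,1]); v=(cam[:2]-g)/np.linalg.norm(cam[:2]-g)
        m=(X[:,2]>z0)&(X[:,2]<z1)&(d>.030)&(d<.046)&((q@v)>.008)
        g,e=circ(X[m][:,:2],r,g)
    return g,e,m.sum()
E
python3 - <<'E'
from h import *
np.set_printoptions(precision=4,suppress=True)
o=cap("j")
im=cv2.cvtColor(o["scene"]["image"],cv2.COLOR_RGB2BGR)[170:250,190:290]
a=cv2.resize(im,None,fx=7,fy=7,interpolation=cv2.INTER_CUBIC);cv2.imwrite("pics/j1.png",(255*(a/255.)**.6).astype(np.uint8))
s=env.sense();print(s["eef_pos"],s["width"],s["force"],s["wrist_torque"])
for g,z in(((.666,-.126),(.02,.068)),((.666,-.126),(.02,.045)),((.666,-.126),(.045,.068)),((.558,-.115),(.02,.06)),((.4485,-.1063),(.02,.06))): print(*cyl(o["scene"],g,*z))
E
```

```text
[ 0.6654 -0.1277  0.1449] 0.013653285218744222 [-1.5229  0.0994  5.8075] [ 0.063   0.3503 -0.0322]
[ 0.666  -0.1259] 0.0016884378780738956 138
[ 0.6658 -0.1258] 0.0016905226015633498 70
[ 0.6663 -0.126 ] 0.0016912867390519984 68
[ 0.5577 -0.1152] 0.0016765204762077962 128
[ 0.4495 -0.1065] 0.0016294066693194288 143
```

View pics/j1.png

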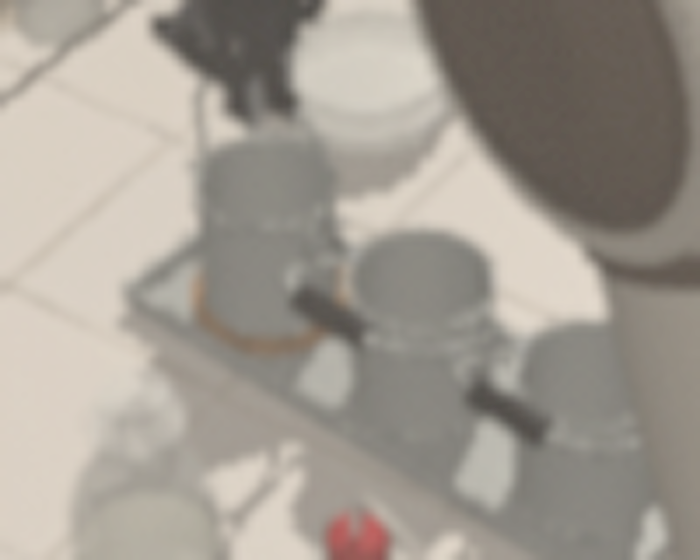

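Request:
step_arm --pt "0 0 0 0 0 0.0004 -0.8" --pt "0 0 0 0 0 0.0004 -0.6" --pt "0 0 0 0 0 0.0004 -0.48" --pt "0 0 0 0 0 0.0004 -0.48" --pt "0 0 0 0 0 0.0004 -0.48" --pt "0 0 0 0 0 0.0004 -0.48" --grip_force 20

```text
time_s: 14.4
eef_pos: [0.6652, -0.1277, 0.1444]
eef_rot: [[-0.997, 0.079, -0.0], [0.079, 0.997, -0.0], [0.0, -0.0, -1.0]]
force: [0.5, -0.8, 0.2]
width: 0.022
```

```bash
python3 - <<'E'
from h import *
o=cap("k")
im=cv2.cvtColor(o["scene"]["image"],cv2.COLOR_RGB2BGR)[170:250,190:290]
a=cv2.resize(im,None,fx=7,fy=7,interpolation=cv2.INTER_CUBIC);cv2.imwrite("pics/k1.png",(255*(a/255.)**.6).astype(np.uint8))
s=env.sense();print(s["eef_pos"],s["width"],s["force"],s["wrist_torque"])
E
```

```text
[ 0.66519952 -0.12767531  0.14444359] 0.022540698258386376 [-0.93594991 -0.46933646 -0.91301175] [-0.03116112 -0.00039692  0.05815292]
```

View pics/k1.png

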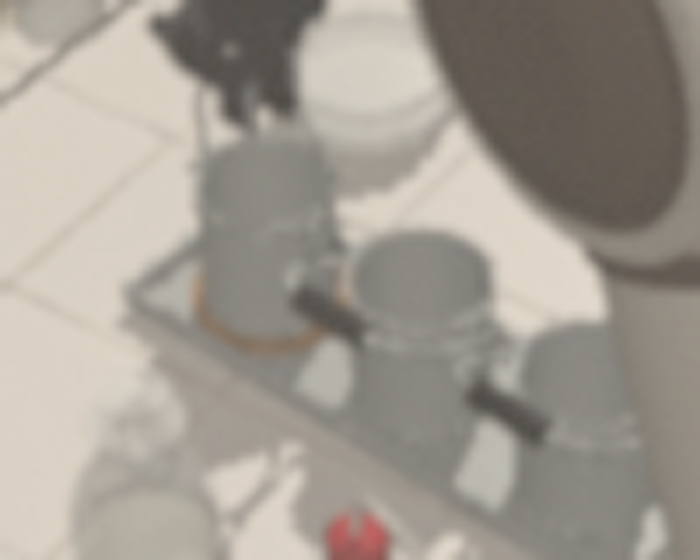

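Request:
step_arm --pt "0 0 0 0.0004 0.005 0.002 -0.48" --pt "0 0 0 0.001 0.011 0.0015 -0.48" --pt "0 0 0 0.0015 0.018 0.0005 -0.48" --pt "0 0 0 0.002 0.0255 -0.0015 -0.48" --pt "0 0 0 0.0027 0.0325 -0.004 -0.48" --pt "0 0 0 0.0032 0.0395 -0.0075 -0.48" --pt "0 0 0 0.0038 0.046 -0.0115 -0.48" --pt "0 0 0 0.0038 0.046 -0.0115 -0.48"

```text
time_s: 15.3
eef_pos: [0.6688, -0.0806, 0.1321]
eef_rot: [[-0.997, 0.078, -0.001], [0.078, 0.997, 0.0], [0.001, 0.0, -1.0]]
force: [0.0, -1.1, -0.3]
width: 0.0222
```

```bash
python3 - <<'E'
from h import *
np.set_printoptions(precision=4,suppress=True)
o=cap("l")
im=cv2.cvtColor(o["scene"]["image"],cv2.COLOR_RGB2BGR)[170:250,190:290]
a=cv2.resize(im,None,fx=7,fy=7,interpolation=cv2.INTER_CUBIC);cv2.imwrite("pics/l1.png",(255*(a/255.)**.6).astype(np.uint8))
s=env.sense();print(s["eef_pos"],s["width"],s["force"],s["wrist_torque"])
print(*cyl(o["scene"],(.666,-.126),.02,.065))
E
```

```text
[ 0.669  -0.0816  0.1328] 0.02216922922533179 [0.3428 0.293  0.232 ] [ 0.0406  0.0391 -0.0011]
[ 0.6665 -0.1261] 0.0017330067549308245 129
```

View pics/l1.png

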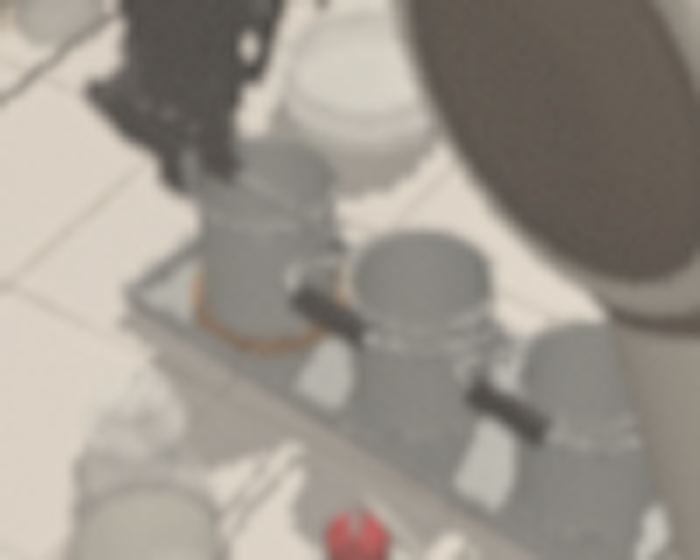

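Request:
step_arm --pt "0 0 0 0.0003 0.004 -0.003 -0.48" --pt "0 0 0 0.0006 0.008 -0.006 -0.48" --pt "0 0 0 0.001 0.012 -0.01 -0.48" --pt "0 0 0 0.0013 0.016 -0.0145 -0.48" --pt "0 0 0 0.0016 0.02 -0.0195 -0.48" --pt "0 0 0 0.0016 0.02 -0.0195 -0.48"

```text
time_s: 16.0
eef_pos: [0.6703, -0.061, 0.1124]
eef_rot: [[-0.997, 0.078, -0.001], [0.078, 0.997, 0.0], [0.001, 0.0, -1.0]]
force: [-0.8, 0.5, 0.8]
width: 0.0223
```

```bash
python3 - <<'E'
from h import *
np.set_printoptions(precision=4,suppress=True)
o=cap("m")
im=cv2.cvtColor(o["scene"]["image"],cv2.COLOR_RGB2BGR)[170:250,190:290]
a=cv2.resize(im,None,fx=7,fy=7,interpolation=cv2.INTER_CUBIC);cv2.imwrite("pics/m1.png",(255*(a/255.)**.6).astype(np.uint8))
s=env.sense();print(s["eef_pos"],s["width"],s["force"],s["wrist_torque"])
print(*cyl(o["scene"],(.666,-.126),.02,.065))
E
```

```text
[ 0.6706 -0.0615  0.1133] 0.022271796001478883 [-0.9839  0.2544  0.4571] [-0.0122  0.0082  0.0277]
[ 0.6663 -0.1262] 0.001604703582086152 130
```

View pics/m1.png

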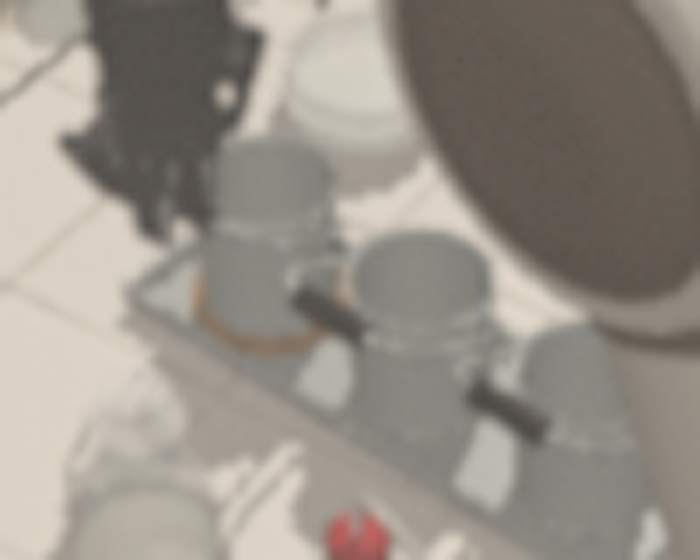

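Request:
step_arm --pt "0 0 0 -0.0002 -0.003 0 -0.48" --pt "0 0 0 -0.0002 -0.003 0 -0.48" --pt "0 0 0 -0.0002 -0.003 0.01 -0.48" --pt "0 0 0 -0.0002 -0.003 0.03 -0.48" --pt "0 0 0 -0.0002 -0.003 0.05 -0.48" --pt "0 0 0 0 0.001 0.05 -1" --pt "0 0 0 0 0.001 0.05 -1" --pt "0 0 0 0 0.001 0.05 -1" --pt "0 0 0 0 0.001 0.05 -1"

```text
time_s: 17.0
eef_pos: [0.6703, -0.0607, 0.1627]
eef_rot: [[-0.997, 0.079, -0.001], [0.079, 0.997, 0.0], [0.001, 0.0, -1.0]]
force: [-0.2, -0.0, -0.1]
width: 0.0002
```

```bash
python3 - <<'E'
from h import *
np.set_printoptions(precision=4,suppress=True)
o=cap("n")
im=cv2.cvtColor(o["scene"]["image"],cv2.COLOR_RGB2BGR)[170:250,190:290]
a=cv2.resize(im,None,fx=7,fy=7,interpolation=cv2.INTER_CUBIC);cv2.imwrite("pics/n1.png",(255*(a/255.)**.6).astype(np.uint8))
s=env.sense();print(s["eef_pos"],s["width"],s["force"],s["wrist_torque"])
E
```

```text
[ 0.6704 -0.0607  0.1629] 0.00045819560982716115 [-0.0885  0.0052  0.024 ] [-0.0084  0.0262  0.0175]
```

View pics/n1.png

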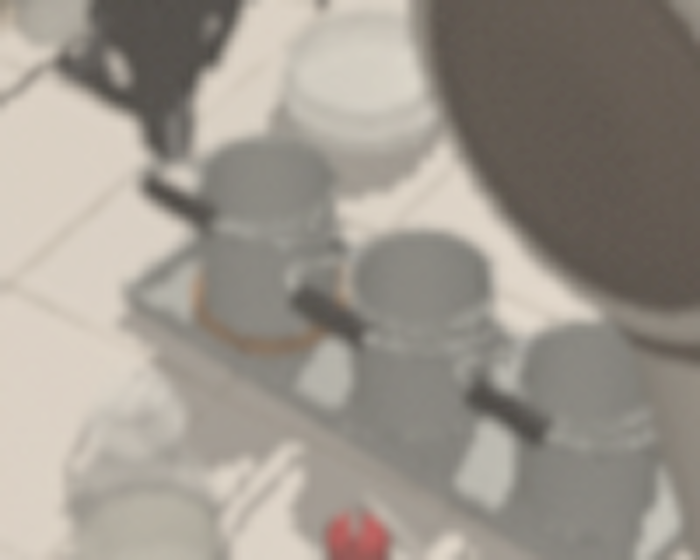

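Request:
step_arm --pt "0 0 0 0 0 -0.01 -1" --pt "0 0 0 0 0 -0.02 -1" --pt "0 0 0 0 0 -0.026 -1" --pt "0 0 0 0 0 -0.029 -1" --pt "0 0 0 0 0 -0.031 -1" --pt "0 0 0 0 0 -0.032 -1" --pt "0 0 0 0 0 -0.032 -1"

```text
time_s: 17.8
eef_pos: [0.6706, -0.0607, 0.1316]
eef_rot: [[-0.997, 0.079, 0.0], [0.079, 0.997, -0.0], [-0.0, -0.0, -1.0]]
force: [0.1, 0.5, 0.4]
width: -0.0001
```

Request:
step_arm --pt "0 0 0 0 0 -0.0005 -1" --pt "0 0 0 0 0 -0.001 -1" --pt "0 0 0 0 0 -0.001 -1"

```text
time_s: 18.1
eef_pos: [0.6706, -0.0607, 0.1306]
eef_rot: [[-0.997, 0.079, 0.0], [0.079, 0.997, -0.0], [-0.0, -0.0, -1.0]]
force: [1.0, -0.7, 1.7]
width: -0.0004
```

Request:
step_arm --pt "0 0 0 0 0 -0.0003 -1" --pt "0 0 0 0 0 -0.0006 -1" --pt "0 0 0 0 0 -0.0006 -1"

```text
time_s: 18.4
eef_pos: [0.6706, -0.0607, 0.1299]
eef_rot: [[-0.997, 0.079, 0.0], [0.079, 0.997, -0.0], [-0.0, -0.0, -1.0]]
force: [1.6, -0.6, 0.9]
width: -0.0003
```

```bash
python3 - <<'E'
from h import *
np.set_printoptions(precision=4,suppress=True)
o=cap("p")
im=cv2.cvtColor(o["scene"]["image"],cv2.COLOR_RGB2BGR)[170:250,190:290]
a=cv2.resize(im,None,fx=7,fy=7,interpolation=cv2.INTER_CUBIC);cv2.imwrite("pics/p1.png",(255*(a/255.)**.6).astype(np.uint8))
s=env.sense();print(s["eef_pos"],s["width"],s["force"],s["wrist_torque"])
print(*cyl(o["scene"],(.666,-.126),.02,.065))
E
```

```text
[ 0.6706 -0.0607  0.1299] 0.00030315887767881335 [-0.2533 -0.9782  0.081 ] [0.0113 0.0152 0.017 ]
[ 0.6665 -0.126 ] 0.0016392125304626477 129
```

View pics/p1.png

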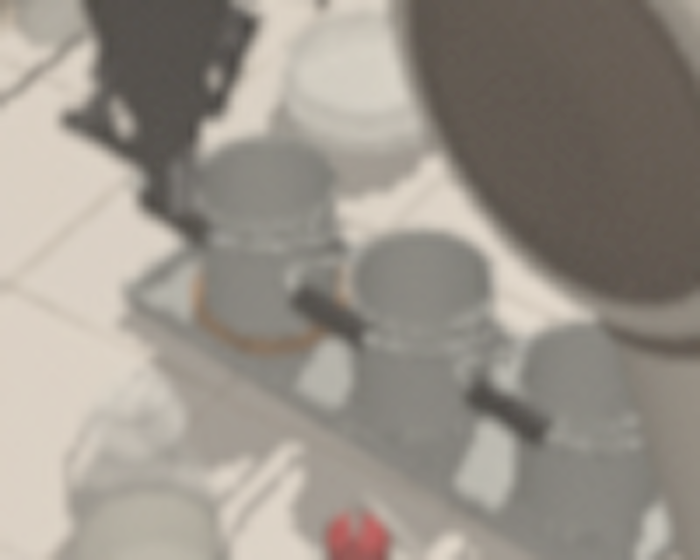

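Request:
step_arm --pt "0 0 0 0 0 -0.0003 -1" --pt "0 0 0 0 0 -0.0007 -1" --pt "0 0 0 0 0 -0.0007 -1"

```text
time_s: 18.8
eef_pos: [0.6706, -0.0607, 0.1291]
eef_rot: [[-0.997, 0.079, -0.0], [0.079, 0.997, -0.0], [0.0, -0.0, -1.0]]
force: [-0.0, 0.7, 0.4]
width: 0.0004
```

Request:
step_arm --pt "0 0 0 0 0 -0.0003 -1" --pt "0 0 0 0 0 -0.0006 -1" --pt "0 0 0 0 0 -0.0006 -1"

```text
time_s: 19.1
eef_pos: [0.6706, -0.0607, 0.1285]
eef_rot: [[-0.997, 0.079, -0.0], [0.079, 0.997, -0.0], [0.0, -0.0, -1.0]]
force: [-0.4, -0.2, 0.1]
width: -0.0001
```

Request:
step_arm --pt "0 0 0 0 0 -0.0003 -1" --pt "0 0 0 0 0 -0.0004 -1" --pt "0 0 0 0 0 -0.0004 -1"

```text
time_s: 19.4
eef_pos: [0.6706, -0.0607, 0.1283]
eef_rot: [[-0.997, 0.079, 0.0], [0.079, 0.997, -0.0], [-0.0, -0.0, -1.0]]
force: [-0.8, 0.4, 2.8]
width: 0.0
```

Request:
step_arm --pt "0 0 0 0 0 -0.0001 -1" --pt "0 0 0 0 0 -0.0001 -1"

```text
time_s: 19.6
eef_pos: [0.6707, -0.0607, 0.1282]
eef_rot: [[-0.997, 0.079, 0.0], [0.079, 0.997, -0.0], [-0.0, -0.0, -1.0]]
force: [0.0, 0.4, 3.3]
width: 0.0001
```

Request:
step_arm --pt "0 0 0 0 0 0.005 -1" --pt "0 0 0 0 0 0.02 -1" --pt "0 0 0 0 0 0.05 -1" --pt "0 0 0 0 0 0.09 -1" --pt "0 0 0 0 0 0.13 -1" --pt "0 0 0 0 0 0.17 -1" --pt "0 0 0 0 0 0.2 -1" --pt "0 0 0 0 0 0.22 -1" --pt "0 0 0 0 0 0.22 -1"

```text
time_s: 20.5
eef_pos: [0.6708, -0.0607, 0.3527]
eef_rot: [[-0.997, 0.079, 0.005], [0.079, 0.997, -0.001], [-0.006, -0.001, -1.0]]
force: [-1.0, -0.8, 0.2]
width: -0.0002
```

Request:
step_arm --pt "0 0 0 0.0 0.04 0.0 -1" --pt "0 0 0 -0.01 0.09 0.0 -1" --pt "0 0 0 -0.02 0.14 0.0 -1" --pt "0 0 0 -0.04 0.19 0.0 -1" --pt "0 0 0 -0.06 0.24 0.0 -1" --pt "0 0 0 -0.08 0.28 0 -1" --pt "0 0 0 -0.1 0.32 0 -1" --pt "0 0 0 -0.12 0.36 0 -1" --pt "0 0 0 -0.13 0.38 0 -1" --pt "0 0 0 -0.13 0.38 0 -1"

```text
time_s: 21.5
eef_pos: [0.5388, 0.3218, 0.3482]
eef_rot: [[-0.997, 0.075, -0.0], [0.075, 0.997, 0.0], [0.0, 0.0, -1.0]]
force: [-0.4, -1.3, -0.1]
width: -0.0001
```

```bash
python3 - <<'E'
from h import *
np.set_printoptions(precision=4,suppress=True)
o=cap("q")
im=cv2.cvtColor(o["scene"]["image"],cv2.COLOR_RGB2BGR)[170:250,190:290]
a=cv2.resize(im,None,fx=7,fy=7,interpolation=cv2.INTER_CUBIC);cv2.imwrite("pics/q1.png",(255*(a/255.)**.6).astype(np.uint8))
im=cv2.cvtColor(o["top"]["image"],cv2.COLOR_RGB2BGR)[150:270,170:290]
a=cv2.resize(im,None,fx=5,fy=5,interpolation=cv2.INTER_CUBIC);cv2.imwrite("pics/q2.png",(255*(a/255.)**.6).astype(np.uint8))
s=env.sense();print(s["time_s"],s["eef_pos"],s["width"],s["force"])
for g,z in(((.666,-.126),(.02,.065)),((.558,-.115),(.02,.06)),((.4485,-.1063),(.02,.06))): print(*cyl(o["scene"],g,*z))
E
```

```text
21.6 [0.5404 0.3194 0.3481] -1.70125347848963e-05 [ 0.3623 -0.5132 -0.0305]
[ 0.6659 -0.1258] 0.0017654793267106719 128
[ 0.5582 -0.115 ] 0.0015036604435951968 129
[ 0.4485 -0.1065] 0.0014611693263365413 155
```

View pics/q1.png

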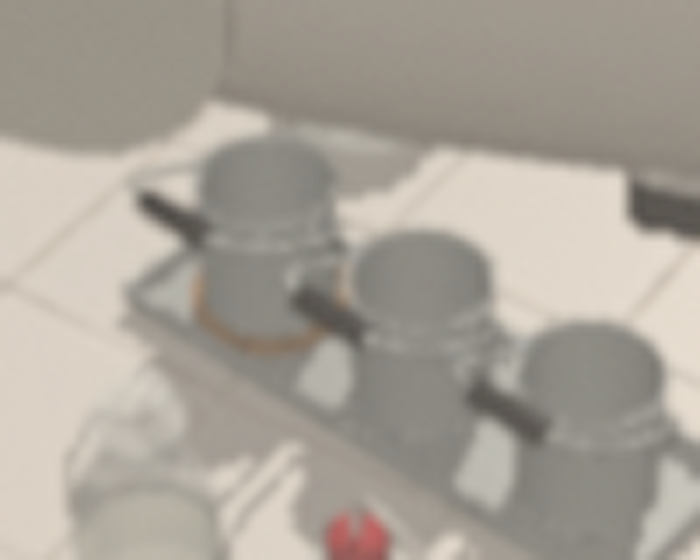

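View pics/q2.png

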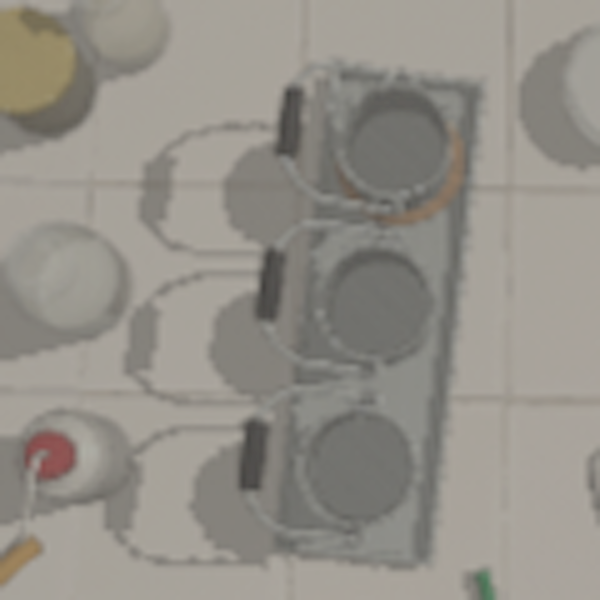

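```bash
python3 - <<'E'
from h import *
np.set_printoptions(precision=4,suppress=True)
o=pickle.load(open("q.pkl","rb")); a=pickle.load(open("a.pkl","rb"));T,S=o["top"],o["scene"]
for nm,bt,bs in(("can",(222,233,164,185),(207,222,194,208)),("c2",(215,235,195,222),(228,246,205,225)),("c3",(210,232,230,255),(250,272,220,240))):
    gt=grip(T,bt);gs=grip(S,bs)
    c,e=tri(T,gt[2],S,gs[2]); P=onz(T,np.array([gt[0],gt[1]]),c[2]);d=P[1]-P[0]
    Q=onz(S,np.array([gs[0],gs[1]]),c[2]);f=Q[1]-Q[0]
    print(nm,gt[2],gs[2],gt[3],gs[3],c,e,np.degrees(np.arctan2(d[1],d[0])),np.degrees(np.arctan2(f[1],f[0])))
# unmoved check: difference of bottle regions in top view
for nm,b in(("wide",(168,198,195,222)),("wash",(170,196,230,252)),("jar",(158,186,150,176)),("reag",(184,206,142,168))):
    A=a["top"]["image"][b[2]:b[3],b[0]:b[1]].astype(float).mean(2).astype(np.float32);B=T["image"][b[2]:b[3],b[0]:b[1]].astype(float).mean(2).astype(np.float32)
    print(nm,cv2.phaseCorrelate(A,B)[0],np.abs(A-B).mean())
E
```

```text
can [227.7213 174.2951] [215.0357 201.0357] 61 28 [ 0.6691 -0.0604  0.1102] 0.0025262364249739257 173.7414932325645 166.6551424791745
c2 [223.7246 206.7391] [236.5333 214.6222] 69 45 [ 0.5632 -0.0496  0.1082] 0.005849832924025272 172.37283900593997 171.4206323747823
c3 [220.3836 240.6438] [261.9792 228.5   ] 73 48 [ 0.4531 -0.0427  0.1092] 0.004632532644775834 173.6506155935883 173.0269197785637
wide (-0.001520485686938855, 0.4884373306672156) 1.0872428
wash (0.4742542384127866, -0.04055338560677946) 0.8945222
jar (0.001751550289128545, 0.4575265310193597) 0.95375437
reag (0.01786525846753939, 0.48645071127222117) 1.163753
```

```bash
python3 -c "
from h import *
print(order.sign_off())"
```

```text
the job is handed in; nothing more can be done
None
```

I moved the can from the hotplate to the cork mat, with its handle folded to the same side as the other two, and handed the job in at about 21.6 s. The sign-off reports no verdict.

**What I did:**
1. Gripped the black sleeve and swung the handle upright on the plate. This briefly pressed the handle down with about 10 N before I eased off.
2. Lifted the can clear of the guard rim and carried it over the bottles with its underside at about 0.235 m.
3. Turned it 85.5° on the way, so the ears lie in line with the row.
4. Set it down on the mat with a light contact of about 6 N.
5. Folded the handle with the fingers loosely round the sleeve, then pressed it down from above until it stopped. The force there was about 3 N, at the height expected for a full fold. I then moved the arm away.

**Last checks:**
- **Can:** It stands upright and did not move while the handle was folded. It is within about 2–3 mm of the place worked out from the other two cans and the mat.
- **Handle:** The sleeve sits at z ≈ 0.110 m, in line with the others at 0.108–0.109 m and allowing for the 5 mm mat and a few mm of camera error. In the top view its direction is 173.7°, against 172.4° and 173.7° for the others.
- **Other things:** The other two cans measured the same as before, within 1 mm. The bottles and jar looked unchanged, with about 1 grey level of difference; the half-pixel shift in that comparison is most likely an artefact.

**Disagreements:** The two cameras differed by 3–5 mm in absolute position, so I placed the can using measurements relative to the row. The sleeve direction seen by the scene camera, 166.7°, is noisy because it covers only 28 pixels there, so I did not rely on it.

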